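Change over the dust extractor and pull its spent filter

ROBOT

A 6-joint arm with a two-finger parallel gripper is mounted at the origin on the work surface. World frame = base frame: x ahead of the robot, y to its left, z up, the work surface at z = 0. Lengths are in m, angles in rad, forces in N, time in s.
With the tool pointing down it reaches from about 0.375 to 0.925 m from the base axis. Payload 5.7 kg.
Tool frame: the origin (TCP) lies between the finger pads; the fingertips stand 14 mm ahead of it and the grasp point (between the pads) lies 5 mm behind it; z points along the fingers, y is the direction in which the jaws open and shut (so a half turn about z gives the same grasp; the last joint's range is limited). The gripper opens to 88 mm and grips with 3 to 60 N. Pads are 20 mm wide; open, the fingers measure 115 mm over their backs; the gripper's body (75 mm by 178 mm) begins 61 mm behind the grasp point.
Start: joints at [-1.423, 0.359, 1.51, -0, 1.272, -0.115], TCP at [0.156, -0.579, 0.237] pointing down, gripper open.
Joint ranges: [-2.97, 2.97], [-1.01, 2.36], [0.21, 2.38], [-0.96, 4.11], [0.2, 2.71], [-2.98, 2.98]. Speed limits (rad/s): [2.39, 2.39, 3.14, 3.14, 3.14, 3.14].

INTERFACE

Orientations are given as a 3x3 rotation matrix whose columns are the frame's x, y, z axes.
In Python, from cell import manip gives the robot as it stands.
- The arm moves only by the tool servo_tool, never from a script. Its argument "rows" is text: rows parted by semicolons, each of 4 numbers parted by spaces: the shift along the world's x, y, z in mm, then the turn about the world's z in rad. A call has exactly 8 rows; each row shifts and turns the pose as measured when the row begins; what a row does not reach is not made up. A row lasts 1/10 s, in which the tool goes at most 50 mm and 8.59 degrees, less where a joint would pass 70% of its speed; a pose out of reach is approached as far as the arm can. A call with a gripper value outside its range is refused whole. "grip" is the finger opening in mm, from 0 to 87.8, set as the call begins (left out, the last holds). The fingers move at their own pace and stop on an object; "grip_force" is the grip in N (left out, the last holds). Time passes only in rows, so rows that do not move let the fingers close, or fill a call up. It gives the time, the measured TCP pose, the force and the opening at its end, in the units of the state.
- manip.sense(): the state, without advancing time (a new reading comes with each control period).
- manip.get_image(name): name is "scene" or "top" or "wrist"; returns the picture (480x640x3 uint8, red, green, blue); there is no depth.
- manip.calibration(name): a dict with "intrinsics" (3x3 intrinsics, pixels), "position" and "attitude" of the camera in the world; the wrist camera has in their place "T_tool_cam" (4x4, takes a point from camera to tool coordinates, whose origin is the TCP and whose axes are the flange's). Camera axes: x right, y up, looking along -z (the intrinsics and any distortion apply to the point x, -y, -z); pixel columns grow to the right and rows downward; lengths in m; the calibration is good to about 2 mm. A picture is of the moment at which its call begins: read the wrist's pose just before it. calibration takes no time and is no camera call.
- manip.job_done(): hands the job in, once; it reports no verdict.
The state is a dict: "clock": time; "joint_positions": joint angles; "qvel": joint speeds; "tau": joint torques, N m; "ee_pos": TCP position; "tool_rot": TCP orientation; "force": force on the tool from outside, world axes, zero at the start; "torque": the same for the moment, N m; "width": opening from 0.0 (shut) to 1.0 (fully open).
Only numpy, scipy, OpenCV 4.12 (cv2) and the standard library are available. Lean on these libraries where they do the work, as an engineer would, in place of code of your own. Each camera call takes 0.05 s, during which the arm holds its last target. There are 200 camera calls.

TASK

Shut the dust extractor off by moving its changeover lever to the upright centre position, and leave it there for at least a second. With it off, take the spent filter cassette (the one in the packed row whose pull bar has popped up) by tilting its top towards you out from under the rail and pulling it free, and set it down gently, standing upright in the empty yellow pan. Only then move the lever fully over to the other side from where it began, leaving the other cassettes standing in their places and everything else on the bench undisturbed.

Things in the scene. Friction and masses are not known exactly. Their poses are not given: they have to be found in the camera images.
- spent_center (a point): centre (60 mm above the underside) of the spent filter cassette: upright grey plastic block 80 (x) x 34 (y) x 120 mm high, 0.25 to 0.5 kg, standing in the 2nd, 3rd or 4th of the rack's five places, 1.5 mm from a neighbour on either side. Told apart by its pull bar, popped up 36 mm above its top (the others' only 8 mm). Axes as the rack's while in it, z up
- spent_pull (a point): centre of the spent cassette's aluminium pull bar: rigid, upright, 12 (x) x 24 (y) x 36 mm high, fixed on the cassette's top; this point is 26 mm to -x of the cassette's centre, 78 mm above it, and 18 mm above its top. Pinch it from above along x (12 mm wide). Axes as the cassette's
- rack_floor (a point): point on the floor of the open filter rack (fixed, on the front of the extractor), 10 mm above the bench, under the middle place; x points to the rack's back, y along the row of five (35.5 mm pitch). Front lip 20 mm above the floor at x -56 to -48 mm, 8 mm before the cassettes' front faces; back panel from x = 42 mm; end walls 90 mm high at y = +-93.5 mm
- rack: the same rack; origin on the bench 10 mm below rack_floor. A keeper rail overhangs the cassettes at x 24 to 42 mm, from 14 to 22 mm above their tops: none can be lifted straight or slid out level. Tilt its top to -x about its lower front edge (0.15 rad clears the rail, 0.35 meets the lip), then draw it up and forward. Behind: motor housing 125 mm high
- lever (a joint): changeover lever of the extractor: 0 upright = off (centre), -0.6 leaning fully to the box's -y = first station, +0.6 leaning fully to +y = second station, rad. Stiff: stays where it is left, about 2 N at the ball to move it; no detents, stops at +-0.6
- lever_grip (a point): centre of the black ball knob, 28 mm diameter, on the end of the lever's 10 mm steel rod, 80 mm from the pivot; moves and leans with the lever
- switch_pivot (a point): the lever's pivot on the fixed grey switch box (box 90 x 84 x 60 mm high, guides to 73 mm); 50 mm above the bench; x is the pivot's axis, the lever swings along y. Pinch the ball lightly (about 20 N) from above along x and carry it round the arc, or push it sideways; a hard squeeze hinders its turning
- pan: fixed open yellow plastic pan, empty, 170 (x) x 130 (y) x 45 mm high, walls and floor 4 mm; origin at the centre of its underside on the bench
- spent: the spent cassette itself; origin at the centre of its underside, 60 mm below spent_center
- cassette_a: plastic filter cassette of the same outline as the spent one (80 x 34 x 120 mm, 0.35 kg), its aluminium pull bar pushed down to 8 mm high; origin at the centre of its underside, axes as the rack's. A neighbour: stays in the rack
- cassette_b: plastic filter cassette of the same outline as the spent one (80 x 34 x 120 mm, 0.35 kg), its aluminium pull bar pushed down to 8 mm high; origin at the centre of its underside, axes as the rack's. A neighbour: stays in the rack
- cassette_c: plastic filter cassette of the same outline as the spent one (80 x 34 x 120 mm, 0.35 kg), its aluminium pull bar pushed down to 8 mm high; origin at the centre of its underside, axes as the rack's. A neighbour: stays in the rack
- cassette_d: plastic filter cassette of the same outline as the spent one (80 x 34 x 120 mm, 0.35 kg), its aluminium pull bar pushed down to 8 mm high; origin at the centre of its underside, axes as the rack's. A neighbour: stays in the rack
- model: bystander: small plaster dental model with teeth, 50 x 56 x 26 mm, origin under its centre
- jar: bystander: closed jar, 54 mm diameter, 75 mm high, origin under its centre
- cup: bystander: rubber mixing bowl, 64 mm diameter, 60 mm high, origin under its centre
- brush: bystander: brush lying on the bench, 120 mm long
Not all that is in view belongs to the job. Leave any purple or red look-alike of the part that bears lever alone.

How it is judged:
By the outcome, as a careful person would: the job done as asked, in the order asked, and still so for the second after the job is handed in, with the robot touching nothing.
It also fails if it takes over 59 s, if anything falls off the work surface, if the arm or the gripper's body presses on something with over 40 N, if the wrist force passes 120 N, or if a joint passes its speed limit or range.

## Working session

There is one attempt and no reset: what is moved stays moved. The work goes in short steps, Python scripts to look and compute and a tool call to move; the robot and the scene stay as the last step left them, time stands still between calls to the robot, and variables do not carry over. Pictures are saved under pics/ and viewed, about 8 in all and at most 12, crops included, and the job is handed in when it is done.

Besides the shell and the picture viewer there is one more tool, called in YAML: its name, and indented under it one key for each argument. servo_tool: Moves the arm, as the interface text tells. Its arguments: {"type":"object","properties":{"rows":{"type":"string"},"grip":{"type":"number"},"grip_force":{"type":"number"}},"required":["rows"]}

```bash
mkdir -p pics; ls
python3 - <<'E'
from cell import manip
import cv2,numpy as np
for n in("scene","top"):
    im=manip.get_image(n); cv2.imwrite(f"pics/{n}0.png",im[:,:,::-1]); c=manip.calibration(n); print(n,c)
print(manip.calibration("wrist"))
print(manip.sense())
E
```

```text
pics
scene {'intrinsics': array([[556.53434389,   0.        , 317.15226486],
       [  0.        , 556.53434389, 246.01405443],
       [  0.        ,   0.        ,   1.        ]]), 'position': array([ 0.71689066, -0.73560323,  1.02965393]), 'attitude': array([[ 0.95668605, -0.23067424,  0.17759841],
       [ 0.29096062,  0.77791058, -0.55695337],
       [-0.00968089,  0.58450366,  0.81133332]])}
top {'intrinsics': array([[475.65851502,   0.        , 315.03345429],
       [  0.        , 475.65851502, 245.67552985],
       [  0.        ,   0.        ,   1.        ]]), 'position': array([ 0.43485347, -0.08811967,  1.06692523]), 'attitude': array([[-0.02275658,  0.99515026, -0.09569792],
       [-0.9997395 , -0.02248416,  0.0039241 ],
       [ 0.00175338,  0.09576229,  0.99540269]])}
{'intrinsics': array([[403.20781056,   0.        , 323.45763718],
       [  0.        , 403.20781056, 234.3121666 ],
       [  0.        ,   0.        ,   1.        ]]), 'T_tool_cam': array([[-6.40629684e-04,  9.55510704e-01,  2.94955732e-01,
         8.10303597e-02],
       [ 9.99999792e-01,  6.32303134e-04
[... 291 characters left out ...]
  1.51128646e+00, -3.10450031e-05,
        1.27246784e+00, -1.15098608e-01]), 'qvel': array([ 0.00164298, -0.00186574, -0.00205695,  0.00116437, -0.00127908,
        0.00042178]), 'tau': array([-1.57575728e-04, -5.16357315e+01, -2.71405828e+01,  6.76305592e-02,
        2.75342166e-02, -3.19559376e-05]), 'ee_pos': array([ 0.15577955, -0.57883634,  0.23592899]), 'tool_rot': array([[ 9.65659690e-01,  2.59810117e-01, -2.58854285e-04],
       [ 2.59810203e-01, -9.65658476e-01,  1.53797657e-03],
       [ 1.49617038e-04, -1.55241497e-03, -9.99998784e-01]]), 'force': array([-1.07111722, -0.11857143,  0.34558006]), 'torque': array([ 0.00530957, -0.02340762,  0.00809003]), 'width': 0.9998792046143444}
```

View pics/scene0.png

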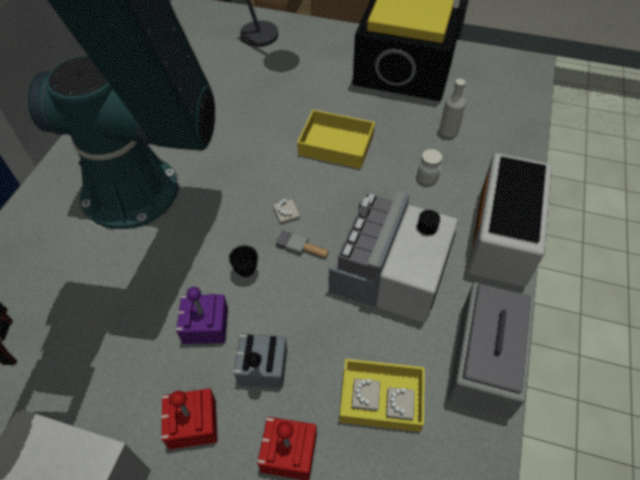

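View pics/top0.png

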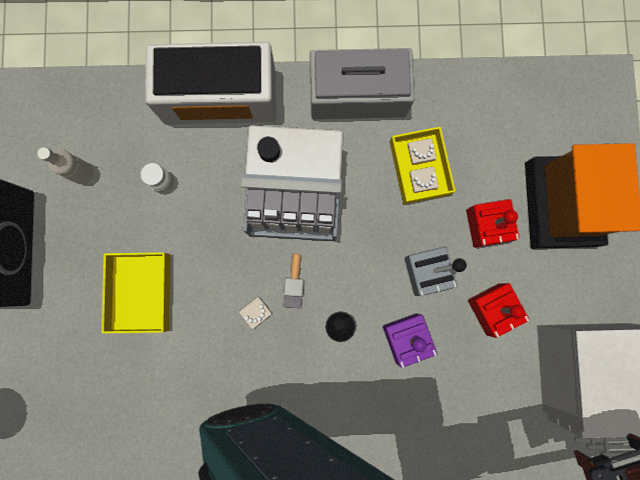

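The scene view shows the grey lever box near (260,362), the rack near (375,240) and the empty pan near (337,138). In the top view the grey box is at (432,270) with its ball at (459,265). The rack is at (292,212), the empty pan at (137,293), and the other boxes are red or purple look-alikes. Next I'll zoom in.

```bash
cat > h.py <<'E'
import numpy as np,cv2
from cell import manip
def ray(n,u,v,st=None):
    c=manip.calibration(n)
    if n=="wrist":
        T=np.eye(4);T[:3,:3]=st["tool_rot"];T[:3,3]=st["ee_pos"];T=T@c["T_tool_cam"];R,p=T[:3,:3],T[:3,3]
    else: R,p=c["attitude"],c["position"]
    K=c["intrinsics"];d=R@np.array([(u-K[0,2])/K[0,0],-(v-K[1,2])/K[1,1],-1]);return p,d/np.linalg.norm(d)
def onz(n,u,v,z,st=None):
    p,d=ray(n,u,v,st);return p+d*(z-p[2])/d[2]
def proj(n,P,st=None):
    c=manip.calibration(n)
    if n=="wrist":
        T=np.eye(4);T[:3,:3]=st["tool_rot"];T[:3,3]=st["ee_pos"];T=T@c["T_tool_cam"];R,p=T[:3,:3],T[:3,3]
    else: R,p=c["attitude"],c["position"]
    q=R.T@(np.asarray(P)-p);K=c["intrinsics"];return K[0,0]*q[0]/-q[2]+K[0,2],K[1,1]*q[1]/q[2]+K[1,2]
def tri(a,b):
    A=[];y=[]
    for p,d in(a,b):
        M=np.eye(3)-np.outer(d,d);A.append(M);y.append(M@p)
    return np.linalg.lstsq(np.vstack(A),np.hstack(y),rcond=None)[0]
E
python3 - <<'E'
from h import *
t=cv2.imread("pics/top0.png");s=cv2.imread("pics/scene0.png")
a=cv2.resize(t[175:245,235:350],None,fx=5,fy=5,interpolation=2)[:, :400*2]
b=cv2.resize(s[185:305,325:445],None,fx=3.0,fy=3.0,interpolation=2)
c=cv2.resize(t[235:305,395:475],None,fx=3.5,fy=3.5,interpolation=2)
W=np.zeros((600,800,3),np.uint8)
W[:350,:575]=a; W[355:355+245,:280]=c; 
W[:,:]=W
b=cv2.resize(s[190:290,330:420],None,fx=2.4,fy=2.4,interpolation=2);W[355:595,300:300+b.shape[1]]=b
e=cv2.resize(s[325:395,225:295],None,fx=3,fy=3,interpolation=2);W[355:565,540:750]=e
cv2.imwrite("pics/crop1.png",W)
E
```

```text
(no output)
```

View pics/crop1.png

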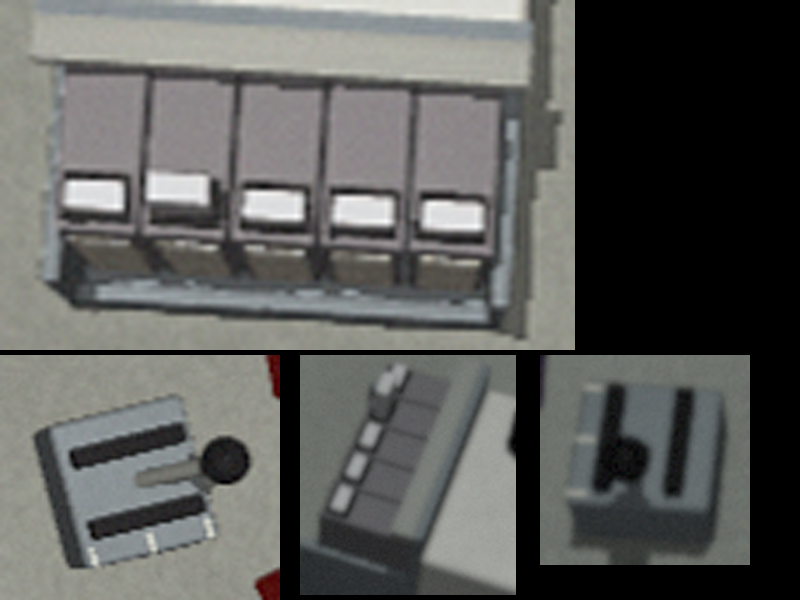

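Run:
```python
from h import *
np.set_printoptions(precision=4,suppress=True)
t=cv2.imread("pics/top0.png")
print("bar",onz("top",271.4,212.4,.166))
for u,v in((254,214),(290,216.4),(307.6,217.4),(325.6,218)): print(" low",onz("top",u,v,.138))
ball=tri(ray("top",459.3,264.9),ray("scene",253.7,360));print("ball tri",ball, onz("top",459.3,264.9,.116))
f=lambda x,y:(395+x/3.5,235+(y-355)/3.5)
for a,b in(((72,459),(185,432)),((90,528),(204,502))):
    p=onz("top",*f(*a),.073);q=onz("top",*f(*b),.073);print("guide",p,q,np.arctan2(*(p-q)[[1,0]]),(p+q)/2)
h=cv2.cvtColor(t,cv2.COLOR_BGR2HSV)
m=((abs(h[...,0].astype(int)-29)<6)&(h[...,1]>130)&(h[...,2]>90)).astype(np.uint8);m[:,:60]=0;m[:,220:]=0
c=max(cv2.findContours(m,0,2)[0],key=cv2.contourArea);r=cv2.minAreaRect(c);print(r)
P=[onz("top",*p,.045) for p in cv2.boxPoints(r)];print(np.array(P));print("pan",np.mean(P,0))
```

```text
bar [ 0.5874 -0.0096  0.166 ]
 low [0.5897 0.0272 0.138 ]
 low [ 0.5833 -0.0437  0.138 ]
 low [ 0.5805 -0.0784  0.138 ]
 low [ 0.5785 -0.1139  0.138 ]
ball tri [ 0.4816 -0.3787  0.1183] [ 0.4811 -0.3797  0.116 ]
guide [ 0.4857 -0.3014  0.073 ] [ 0.5003 -0.3698  0.073 ] 1.7816701488451048 [ 0.493  -0.3356  0.073 ]
guide [ 0.4443 -0.3103  0.073 ] [ 0.4582 -0.379   0.073 ] 1.7704791845724392 [ 0.4513 -0.3447  0.073 ]
((133.0, 292.5), (79.0, 62.0), 90.0)
[[0.5276 0.3669 0.045 ]
 [0.5246 0.2335 0.045 ]
 [0.3565 0.2322 0.045 ]
 [0.3595 0.3635 0.045 ]]
pan [0.4421 0.299  0.045 ]
```

servo_tool:
  rows: "0 45 10 0.14; 5 45 10 0.14; 10 45 5 0.14; 30 35 0 0.14; 40 20 0 0.14; 45 10 0 0.14; 45 0 0 0.14; 45 0 0 0.14"
  grip: 60
  grip_force: 20

```text
clock: 0.9
ee_pos: [0.375, -0.3684, 0.2582]
tool_rot: [[0.153, 0.988, -0.007], [0.988, -0.153, 0.003], [0.002, -0.008, -1.0]]
force: [0.7, -2.4, 0.7]
width: 0.685
```

servo_tool:
  rows: "30 -2 0 0.1; 30 -2 0 0.1; 25 -3 0 0.1; 18 -3 0 0.06; 3 -2 0 0; 0 0 0 0; 0 0 0 0; 0 0 0 0"

```text
clock: 1.7
ee_pos: [0.4882, -0.3768, 0.2546]
tool_rot: [[-0.226, 0.974, -0.012], [0.974, 0.226, 0.004], [0.007, -0.011, -1.0]]
force: [-0.8, -0.4, 0.5]
width: 0.683
```

Run:
```python
from h import *
s=manip.sense();im=manip.get_image("wrist");cv2.imwrite("pics/w1.png",im[:,:,::-1])
import pickle;pickle.dump(s,open("w1.pkl","wb"));print(s["ee_pos"],s["tool_rot"][:,1],s["joint_positions"],s["clock"])
```

```text
[ 0.48818935 -0.37682687  0.25464212] [ 0.97415254  0.22564125 -0.01062364] [-0.76627787  0.37444798  1.43951547 -0.00521225  1.33931376 -0.9926294 ] 1.7
```

View pics/w1.png

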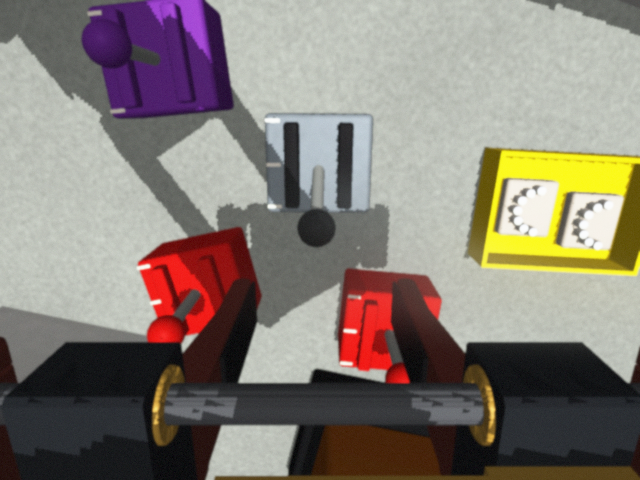

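The wrist view shows the grey box with its top corners at about (265,114), (373,114), (372,211) and (267,210). The ball is at (317,228), leaning away from the camera side (world -y).

Run:
```python
from h import *
import pickle;np.set_printoptions(precision=4,suppress=True)
s=pickle.load(open("w1.pkl","rb"))
C=np.array([onz("wrist",*p,.060,s) for p in((265,114),(373,114),(372,211),(267,210))]);print(C);c=C.mean(0);print("centre",c)
d=C[1]+C[2]-C[0]-C[3];yaw=np.arctan2(d[1],d[0]);print("yaw",yaw)
b=tri(ray("wrist",317,228,s),ray("top",459.3,264.9));print("ball",b,onz("wrist",317,228,.116,s))
for g in(((285,124),(299,124),(299,206),(286,209)),((338,124),(353,124),(352,207),(337,207))):print(np.mean([onz("wrist",*p,.073,s) for p in g],0))
```

```text
[[ 0.4215 -0.3111  0.06  ]
 [ 0.5075 -0.2912  0.06  ]
 [ 0.5277 -0.3699  0.06  ]
 [ 0.438  -0.3899  0.06  ]]
centre [ 0.4737 -0.3405  0.06  ]
yaw 0.22326341332946226
ball [ 0.483  -0.3893  0.0839] [ 0.4822 -0.3801  0.116 ]
[ 0.4527 -0.3464  0.073 ]
[ 0.4946 -0.3364  0.073 ]
```

servo_tool:
  rows: "-3 -2 -30 -0.012; -3 -1 -30 0; 0 0 -30 0; 0 0 -25 0; 0 0 -18 0; 0 0 -8 0; 0 0 0 0; 0 0 0 0"

```text
clock: 2.55
ee_pos: [0.4775, -0.3818, 0.1138]
tool_rot: [[-0.205, 0.979, -0.008], [0.979, 0.205, -0.0], [0.001, -0.008, -1.0]]
force: [-0.9, 0.3, 0.5]
width: 0.684
```

servo_tool:
  rows: "3 2 0 0; 1 0 0 0; 0 0 0 0; 0 0 0 0; 0 0 0 0; 0 0 0 0; 0 0 0 0; 0 0 0 0"
  grip: 0
  grip_force: 20

```text
clock: 3.35
ee_pos: [0.4822, -0.3816, 0.1176]
tool_rot: [[-0.205, 0.979, -0.006], [0.979, 0.205, -0.005], [-0.004, -0.007, -1.0]]
force: [-1.1, -1.0, -0.7]
width: 0.305
```

servo_tool:
  rows: "-1.5 7 3 0; -1.5 7 3 0; -1.5 7 2 0; -1.5 7 2 0; -1.5 7 1 0; -1.5 6 0.5 0; 0 0 0 0; 0 0 0 0"

```text
clock: 4.15
ee_pos: [0.4722, -0.3366, 0.1291]
tool_rot: [[-0.206, 0.978, -0.006], [0.978, 0.206, -0.006], [-0.005, -0.007, -1.0]]
force: [1.0, -3.5, -5.5]
width: 0.306
```

Run:
```python
from h import *
s=manip.sense();im=manip.get_image("wrist");cv2.imwrite("pics/w2.png",im[:,:,::-1])
import pickle;pickle.dump(s,open("w2.pkl","wb"));print(s["ee_pos"],s["force"],s["width"])
```

```text
[ 0.47220403 -0.33657707  0.12906337] [ 0.98568981 -3.52357744 -5.51758079] 0.30550996576389805
```

View pics/w2.png

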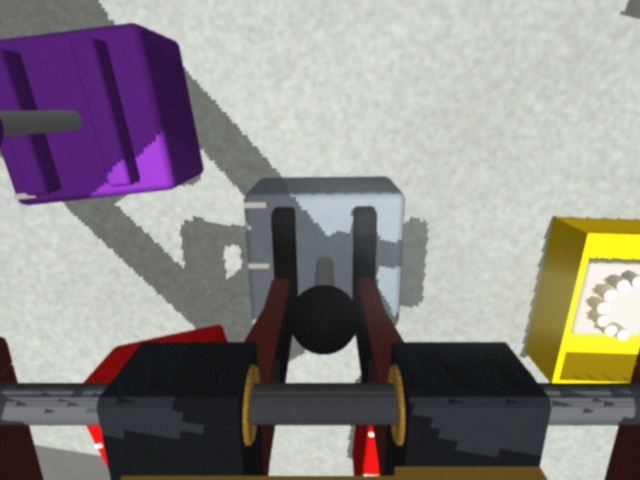

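The ball is now at (325,320) between the pads. The box's centre tick is at (257,266) and its end tick at (255,205).

Run:
```python
from h import *
import pickle;np.set_printoptions(precision=4,suppress=True)
s=pickle.load(open("w2.pkl","rb"))
b=onz("wrist",325,320,.130,s);print("ball",b)
yh=np.array([-.2094,.978,0]);xh=np.array([.978,.2094,0])
for n,st,p,z in(("wrist",s,(257,266),.0605),("wrist",s,(255,205),.0605),("wrist",pickle.load(open("w1.pkl","rb")),(270.5,165),.0605)):
    q=onz(n,*p,z,st);print("tick",q,"y",q@yh,"x",q@xh)
print("ball y",b@yh,b@xh,"tcp y",s["ee_pos"]@yh,"centre y",np.array([.4737,-.3405,0])@yh, "ballstart",np.array([.482,-.38,0])@yh)
```

```text
ball [ 0.4728 -0.3378  0.13  ]
tick [ 0.435  -0.3501  0.0605] y -0.43352348522064676 x 0.35206260857999216
tick [ 0.4282 -0.3146  0.0605] y -0.39737360276646094 x 0.35287973474320616
tick [ 0.4337 -0.3507  0.0605] y -0.43381687413409026 x 0.3507612582932176
ball y -0.42937114770469026 0.3916380875840319 tcp y -0.42805190054706654 centre y -0.43220178000000004 ballstart -0.4725708
```

servo_tool:
  rows: "0.4 -2 -0.5 0; 0.4 -1.5 -0.5 0; 0 0 0 0; 0 0 0 0; 0 0 0 0; 0 0 0 0; 0 0 0 0; 0 0 0 0"

```text
clock: 5.0
ee_pos: [0.4729, -0.3398, 0.129]
tool_rot: [[-0.205, 0.979, -0.007], [0.979, 0.205, -0.004], [-0.002, -0.007, -1.0]]
force: [-0.4, 0.3, 0.3]
width: 0.305
```

servo_tool:
  rows: "0 0 0 0; 0 0 0 0; 0 0 0 0; 0 0 8 0; 0 0 25 0; 0 0 40 0; 0 0 40 0; 0 0 20 0"
  grip: 50

```text
clock: 5.8
ee_pos: [0.4713, -0.3385, 0.2652]
tool_rot: [[-0.205, 0.979, -0.01], [0.979, 0.205, -0.0], [0.002, -0.01, -1.0]]
force: [0.7, 0.3, -0.9]
width: 0.573
```

Run:
```python
from h import *
s=manip.sense();im=manip.get_image("wrist")
np.set_printoptions(precision=4,suppress=True)
import pickle;pickle.dump(s,open("w3.pkl","wb"));print(s["ee_pos"],s["tool_rot"][:,1],s["clock"])
cv2.imwrite("pics/w3.png",im[:,:,::-1])
t=manip.get_image("top");cv2.imwrite("pics/top3.png",t[:,:,::-1])
for P in((.4735,-.3405,.13),):
    u,v=map(int,proj("wrist",P,s));print(u,v)
    m=(im.max(2)<50).astype(np.uint8);m[:, :]*=1
    n,l,st,c=cv2.connectedComponentsWithStats(m[max(0,v-80):v+80,u-80:u+80]);print(st[1:6],c[1:6]+[u-80,max(0,v-80)])
```

```text
[ 0.4713 -0.3385  0.2652] [ 0.9787  0.205  -0.0102] 5.8
328 229
[[  47   23   48   78 1465]
 [  99   22   11    6   33]
 [  51   28    1    1    1]
 [  56   29    1    1    1]
 [  58   28    1    4    4]] [[311.4253 223.4573]
 [352.0909 172.4242]
 [299.     177.    ]
 [304.     178.    ]
 [306.     178.5   ]]
```

servo_tool:
  rows: "15 40 5 -0.04; 15 40 5 -0.04; 15 40 5 -0.04; 15 40 5 -0.04; 15 40 5 -0.04; 15 40 5 -0.04; 15 38 0 -0.04; 8 25 0 -0.01"

```text
clock: 6.7
ee_pos: [0.5835, -0.028, 0.29]
tool_rot: [[0.104, 0.994, -0.015], [0.995, -0.104, 0.002], [0.0, -0.016, -1.0]]
force: [-0.1, 0.6, -0.7]
width: 0.567
```

servo_tool:
  rows: "3 5 0 0; 0 0 0 0; 0 0 0 0; 0 0 0 0; 0 0 0 0; 0 0 0 0; 0 0 0 0; 0 0 0 0"

```text
clock: 7.5
ee_pos: [0.5844, -0.0248, 0.2867]
tool_rot: [[0.104, 0.994, -0.021], [0.995, -0.104, 0.002], [-0.001, -0.021, -1.0]]
force: [0.2, 0.2, 0.0]
width: 0.567
```

Run:
```python
from h import *
s=manip.sense();im=manip.get_image("wrist")
np.set_printoptions(precision=4,suppress=True)
import pickle;pickle.dump(s,open("w4.pkl","wb"));print(s["ee_pos"],s["tool_rot"][:,1],s["clock"],proj("wrist",(.5874,-.0096,.166),s))
cv2.imwrite("pics/w4.png",im[:,:,::-1])
a=im[:,:,::-1];b=cv2.imread("pics/w3.png")[100:320,220:440]
W=np.zeros((480,800,3),np.uint8);W[:,:520]=a[:,60:580];W[:220,540:760]=b
cv2.imwrite("pics/v6.png",W)
```

```text
[ 0.5844 -0.0248  0.2867] [ 0.9944 -0.104  -0.0212] 7.5 (np.float64(329.52423542100814), np.float64(209.72631919741573))
```

View pics/v6.png

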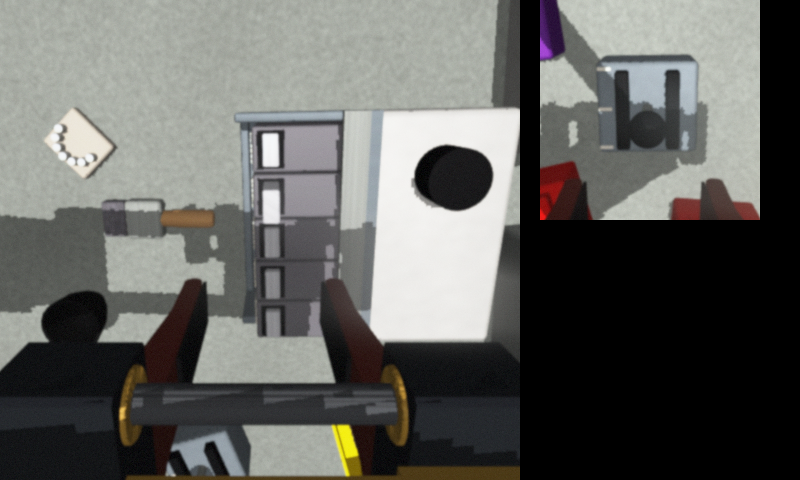

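The spent bar's top is at full-frame pixel (332,207), and the row runs almost exactly vertical in the image. The inset shows the lever ball at (328,228), against (328,229) predicted for upright, so the lever is centred.

Run:
```python
from h import *
import pickle;np.set_printoptions(precision=4,suppress=True)
s=pickle.load(open("w4.pkl","rb"));im=cv2.imread("pics/w4.png")
m=((im.min(2)>170)).astype(np.uint8);m[:,:305]=0;m[:,360:]=0;m[:120]=0;m[235:]=0
n,l,st,c=cv2.connectedComponentsWithStats(m);print([(st[i],c[i]) for i in range(1,n) if st[i][4]>40])
print("bar",onz("wrist",332,207,.166,s))
a=onz("wrist",331.5,150,.138,s);b=onz("wrist",332,320,.138,s);print(a,b)
d=a-b;print("rack yaw bars",np.arctan2(d[1],d[0])-np.pi/2)
a=onz("wrist",402.5,125,.13,s);b=onz("wrist",397,330,.13,s);print(a,b)
a=onz("wrist",294,114,.10,s);b=onz("wrist",402,109,.10,s);d=b-a;print("end wall yaw",np.arctan2(d[1],d[0]))
```

```text
[(array([322, 134,  17,  33, 515], dtype=int32), array([330.3068, 150.0175])), (array([323, 190,  17,  34, 562], dtype=int32), array([330.9164, 206.4769]))]
bar [ 0.5893 -0.0079  0.166 ]
[0.5924 0.0277 0.138 ] [ 0.5792 -0.1096  0.138 ]
rack yaw bars -0.0959463110196801
[0.6455 0.0395 0.13  ] [ 0.6329 -0.1287  0.13  ]
end wall yaw -0.0604011844819556
```

servo_tool:
  rows: "2 9 -20 0.02; 2 8 -25 0; 0 0 -30 0; 0 0 -25 0; 0 0 -12 0; 0 0 -3 0; 0 0 0 0; 0 0 0 0"
  grip: 36
  grip_force: 10

```text
clock: 8.35
ee_pos: [0.5912, -0.0079, 0.1718]
tool_rot: [[0.084, 0.996, -0.013], [0.996, -0.084, 0.0], [-0.001, -0.013, -1.0]]
force: [0.2, 0.8, -0.1]
width: 0.406
```

servo_tool:
  rows: "-2 0 -10 0; -1 0 -7 0; 0 0 -4 0; 0 0 0 0; 0 0 0 0; 0 0 0 0; 0 0 0 0; 0 0 0 0"

```text
clock: 9.15
ee_pos: [0.5901, -0.0083, 0.1522]
tool_rot: [[0.084, 0.996, -0.007], [0.996, -0.084, -0.001], [-0.001, -0.007, -1.0]]
force: [0.2, -0.1, 0.2]
width: 0.411
```

servo_tool:
  rows: "-1.5 0 -1.5 0; 0 0 0 0; 0 0 0 0; 0 0 0 0; 0 0 0 0; 0 0 0 0; 0 0 0 0; 0 0 0 0"
  grip: 0
  grip_force: 12

```text
clock: 9.95
ee_pos: [0.589, -0.0084, 0.151]
tool_rot: [[0.084, 0.996, -0.006], [0.996, -0.084, -0.001], [-0.001, -0.006, -1.0]]
force: [0.0, 0.7, -0.1]
width: 0.138
```

servo_tool:
  rows: "-3 0.25 0.3 0; -3 0.25 0.2 0; -3 0.25 0 0; -3 0.25 0 0; -3 0.25 0 0; -3 0.25 0 0; 0 0 0 0; 0 0 0 0"

```text
clock: 10.75
ee_pos: [0.5738, -0.0072, 0.152]
tool_rot: [[0.084, 0.996, 0.003], [0.996, -0.084, -0.002], [-0.001, 0.003, -1.0]]
force: [4.4, 0.2, -5.3]
width: 0.149
```

servo_tool:
  rows: "-4 0.3 0 0; -4 0.3 0 0; -4 0.3 -0.3 0; -4 0.3 -0.3 0; -4 0.3 -0.3 0; -3 0.3 -0.3 0; 0 0 0 0; 0 0 0 0"

```text
clock: 11.55
ee_pos: [0.5513, -0.0056, 0.1526]
tool_rot: [[0.084, 0.996, 0.009], [0.996, -0.084, -0.002], [-0.002, 0.009, -1.0]]
force: [3.5, -0.4, -1.4]
width: 0.203
```

Run:
```python
from h import *
s=manip.sense();print(s["force"],s["torque"],s["width"]*87.8)
a=manip.get_image("scene")[170:310,320:460,::-1];b=manip.get_image("top")[165:245,230:350,::-1];w=manip.get_image("wrist")[:,:,::-1]
W=np.zeros((600,800,3),np.uint8);W[:420,:420]=cv2.resize(a,None,fx=3,fy=3);W[:240,430:790]=cv2.resize(b,None,fx=3,fy=3);W[250:538,430:800]=cv2.resize(w,(384,288))[:,:370]
cv2.imwrite("pics/v7.png",W)
```

```text
[ 3.50077592 -0.39278148 -1.41523643] [-0.15154776 -1.22830318  0.01348642] 17.800445301880575
```

View pics/v7.png

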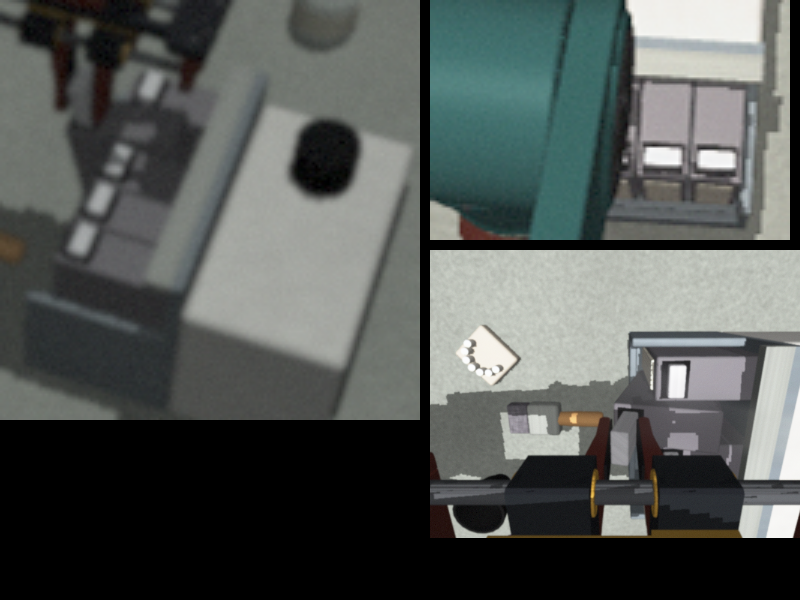

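The cassette is tilted forward between the pads, clear of the rail, with its neighbours still standing. Now I'll lift it.

servo_tool:
  rows: "-1 0 2 0; -0.5 0 3 0; 0 0 3 0; 0 0 3 0; 0 0 3 0; 0 0 3 0; 0 0 0 0; 0 0 0 0"
  grip_force: 16

```text
clock: 12.5
ee_pos: [0.5497, -0.0057, 0.168]
tool_rot: [[0.084, 0.996, 0.006], [0.996, -0.084, -0.002], [-0.002, 0.007, -1.0]]
force: [3.8, -1.3, -3.9]
width: 0.194
```

servo_tool:
  rows: "0 0 4 0; 0 0 4 0; 0 0 4 0; 0 0 4 0; 0 0 4 0; 0 0 4 0; 0 0 0 0; 0 0 0 0"

```text
clock: 13.3
ee_pos: [0.5414, -0.0046, 0.1917]
tool_rot: [[0.084, 0.996, -0.01], [0.996, -0.084, -0.0], [-0.001, -0.01, -1.0]]
force: [0.3, 0.9, -2.2]
width: 0.133
```

servo_tool:
  rows: "0 0 0 0; -5 0 5 0; -10 0 10 0; -10 0 15 0; -10 0 15 0; -10 0 10 0; 0 0 0 0; 0 0 0 0"
  grip_force: 35

```text
clock: 14.1
ee_pos: [0.4906, -0.0043, 0.2504]
tool_rot: [[0.084, 0.996, -0.012], [0.996, -0.084, 0.0], [-0.001, -0.012, -1.0]]
force: [0.1, -0.0, -3.5]
width: 0.133
```

Run:
```python
from h import *
s=manip.sense();print(s["ee_pos"],s["force"],s["torque"],s["width"]*87.8)
a=manip.get_image("scene")[130:310,270:450,::-1];w=manip.get_image("wrist")[:,:,::-1]
W=np.zeros((480,800,3),np.uint8);W[:414,:414]=cv2.resize(a,None,fx=2.3,fy=2.3);W[:288,416:800]=cv2.resize(w,(384,288))
cv2.imwrite("pics/v8.png",W)
```

```text
[ 0.49062747 -0.0042596   0.25038321] [ 5.43582967e-02 -7.11668187e-04 -3.54362818e+00] [-0.05372149 -0.03323424  0.02623875] 11.709379218454657
```

View pics/v8.png

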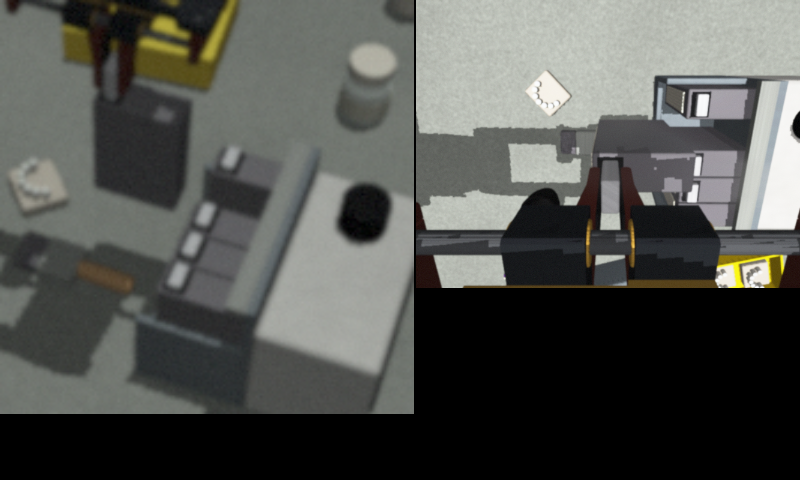

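The cassette hangs upright in the grip, and the other four are still in the rack. Now I'll carry it to the pan.

servo_tool:
  rows: "-5 20 0 0; -10 35 0 0; -10 45 0 0; -10 45 0 0; -10 45 0 0; -10 45 0 0; -10 35 0 0; -5 20 0 0"

```text
clock: 15.0
ee_pos: [0.4205, 0.2933, 0.2448]
tool_rot: [[0.092, 0.996, -0.016], [0.996, -0.092, -0.002], [-0.003, -0.016, -1.0]]
force: [-0.1, -0.1, -3.6]
width: 0.129
```

servo_tool:
  rows: "0 0 0 0; 0 0 0 0; 0 0 -15 0; 0 0 -20 0; 0 0 -15 0; 0 0 -10 0; 0 0 0 0; 0 0 0 0"

```text
clock: 15.8
ee_pos: [0.4225, 0.2907, 0.1803]
tool_rot: [[0.092, 0.996, -0.018], [0.996, -0.092, -0.005], [-0.006, -0.018, -1.0]]
force: [0.3, -0.8, -3.3]
width: 0.137
```

servo_tool:
  rows: "-3 4 -4 0; -3 4 -5 0; 0 1 -5 0; 0 0 -5 0; 0 0 -4 0; 0 0 -3 0; 0 0 -2 0; 0 0 0 0"

```text
clock: 16.6
ee_pos: [0.4173, 0.3011, 0.1519]
tool_rot: [[0.092, 0.996, -0.015], [0.996, -0.092, -0.003], [-0.004, -0.014, -1.0]]
force: [0.0, 0.2, -1.9]
width: 0.134
```

servo_tool:
  rows: "0 0 -1.5 0; 0 0 -1.5 0; 0 0 -1.5 0; 0 0 -1.5 0; 0 0 0 0; 0 0 0 0; 0 0 0 0; 0 0 0 0"

```text
clock: 17.4
ee_pos: [0.4178, 0.3018, 0.1498]
tool_rot: [[0.093, 0.996, -0.013], [0.996, -0.093, -0.001], [-0.002, -0.013, -1.0]]
force: [0.3, 0.3, -2.4]
width: 0.134
```

servo_tool:
  rows: "0 0 -2 0; 0 0 -2 0; 0 0 -2 0; 0 0 -2 0; 0 0 -1 0; 0 0 -1 0; 0 0 0 0; 0 0 0 0"

```text
clock: 18.2
ee_pos: [0.4174, 0.3025, 0.1491]
tool_rot: [[0.092, 0.996, -0.01], [0.996, -0.092, 0.001], [-0.0, -0.01, -1.0]]
force: [-0.7, 0.2, -1.7]
width: 0.131
```

servo_tool:
  rows: "0 0 -3 0; 0 0 -3 0; 0 0 -3 0; 0 0 -3 0; 0 0 -3 0; 0 0 -3 0; 0 0 -3 0; 0 0 -3 0"

```text
clock: 19.0
ee_pos: [0.4165, 0.3053, 0.1482]
tool_rot: [[0.09, 0.996, -0.005], [0.996, -0.09, 0.007], [0.006, -0.005, -1.0]]
force: [-9.0, -4.5, 31.3]
width: 0.133
```

Run:
```python
from h import *
s=manip.sense();print(s["ee_pos"],s["force"],s["torque"],s["width"]*87.8)
a=manip.get_image("scene")[80:200,270:410,::-1];w=manip.get_image("wrist")[:,:,::-1];t=manip.get_image("top")[240:350,90:200,::-1]
W=np.zeros((600,800,3),np.uint8);W[:300,:350]=cv2.resize(a,None,fx=2.5,fy=2.5);W[:330,360:800]=cv2.resize(w,(440,330));W[310:585,:275]=cv2.resize(t,None,fx=2.5,fy=2.5)
cv2.imwrite("pics/v9.png",W)
```

```text
[0.41654252 0.30529227 0.14815549] [-9.03051056 -4.50906893 31.33712164] [-1.20485477  1.35689944 -0.0541289 ] 11.648176228690433
```

View pics/v9.png

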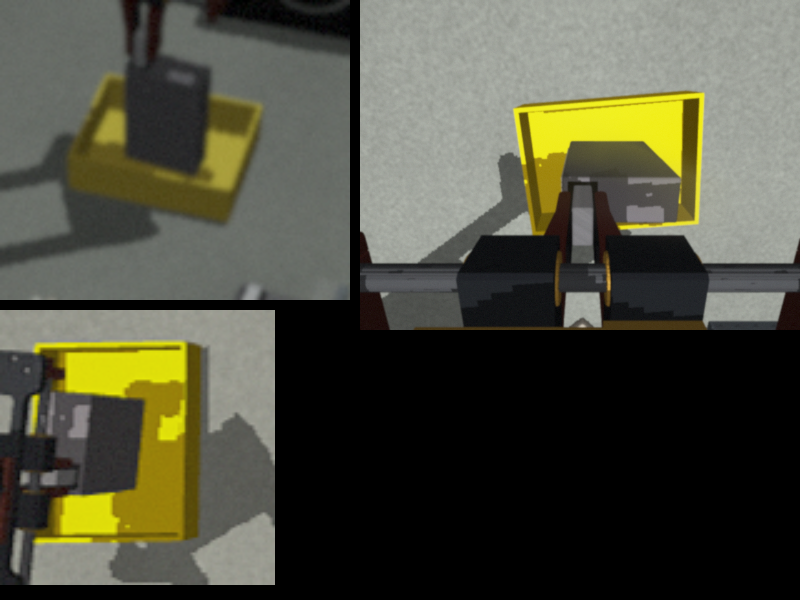

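The cassette stands on the pan floor, inside the walls. I'll ease the pressure and then release.

servo_tool:
  rows: "0 0 0.4 0; 0 0 0.3 0; 0 0 0 0; 0 0 0 0; 0 0 0 0; 0 0 0 0; 0 0 0 0; 0 0 0 0"

```text
clock: 19.95
ee_pos: [0.4165, 0.3055, 0.1484]
tool_rot: [[0.091, 0.996, -0.006], [0.996, -0.09, 0.007], [0.006, -0.006, -1.0]]
force: [-0.0, 0.0, 0.3]
width: 0.134
```

servo_tool:
  rows: "0 0 0 0; 0 0 0 0; 0 0 0 0; 0 0 0 0; 0 0 0 0; 0 0 0 0; 0 0 0 0; 0 0 0 0"
  grip: 30

```text
clock: 20.75
ee_pos: [0.4177, 0.306, 0.1487]
tool_rot: [[0.091, 0.996, -0.003], [0.996, -0.091, 0.008], [0.008, -0.004, -1.0]]
force: [-0.7, -0.5, 0.3]
width: 0.343
```

servo_tool:
  rows: "0 0 3 0; 0 0 6 0; 0 0 12 0; 0 0 20 0; 0 0 30 0; 0 0 30 0; 0 0 10 0; 0 0 0 0"

```text
clock: 21.55
ee_pos: [0.4171, 0.3057, 0.2679]
tool_rot: [[0.091, 0.996, -0.002], [0.996, -0.09, 0.009], [0.009, -0.003, -1.0]]
force: [-0.1, -0.2, -0.7]
width: 0.343
```

Run:
```python
from h import *
import pickle;s=manip.sense();print(s["ee_pos"],s["clock"])
a=manip.get_image("scene")[:,:,::-1]
W=np.zeros((600,800,3),np.uint8);W[:,:400]=cv2.resize(a[90:240,270:370],None,fx=4,fy=4)
W[:,400:]=cv2.resize(a[320:470,200:300],None,fx=4,fy=4)
cv2.imwrite("pics/v10.png",W)
```

```text
[0.41711205 0.30569953 0.26792833] 21.55
```

View pics/v10.png

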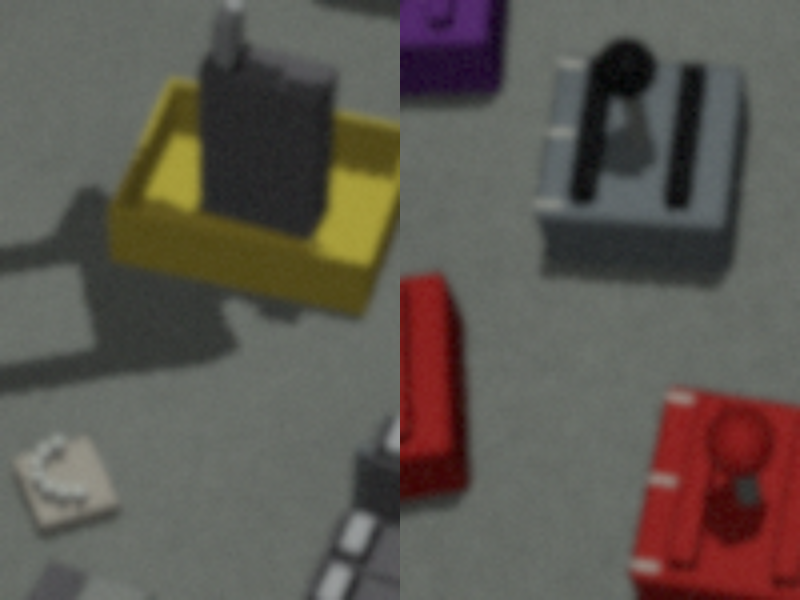

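The left crop shows the cassette standing alone in the pan. In the right crop the lever is still upright, with the ball at scene pixel (256,337).

servo_tool:
  rows: "2 -25 5 0.02; 3 -45 0 0.02; 3 -45 0 0.02; 3 -45 0 0.02; 3 -45 0 0.02; 4 -45 0 0.02; 4 -45 0 0.02; 4 -45 0 0.02"
  grip: 55
  grip_force: 20

```text
clock: 22.4
ee_pos: [0.4355, -0.0413, 0.2613]
tool_rot: [[-0.086, 0.996, -0.019], [0.996, 0.086, 0.008], [0.009, -0.019, -1.0]]
force: [0.2, 0.3, 0.3]
width: 0.625
```

servo_tool:
  rows: "4 -45 0 0.02; 4 -45 0 0.02; 4 -45 0 0.02; 4 -45 0 0.02; 4 -45 0 0.02; 4 -40 0 0.02; 2 -20 0 0.02; 0 0 0 0"

```text
clock: 23.2
ee_pos: [0.4538, -0.3412, 0.2472]
tool_rot: [[-0.223, 0.974, -0.037], [0.975, 0.223, 0.015], [0.023, -0.033, -0.999]]
force: [-0.3, 0.3, -0.3]
width: 0.628
```

Run:
```python
from h import *
print(proj("scene",(.4735,-.3405,.13)))
s=manip.sense();print(s["ee_pos"],s["tool_rot"][:,1])
```

```text
(np.float64(255.97404757564672), np.float64(336.9872664711219))
[ 0.45375202 -0.3411678   0.2471745 ] [ 0.97421892  0.2232213  -0.0327069 ]
```

servo_tool:
  rows: "10 0 -10 0; 10 0 -20 0; 2 0 -25 0; 0 0 -25 0; 0 0 -18 0; 0 0 -12 0; 0 0 -5 0; 0 0 0 0"

```text
clock: 24.0
ee_pos: [0.4762, -0.3278, 0.1193]
tool_rot: [[-0.225, 0.973, -0.044], [0.974, 0.226, 0.026], [0.035, -0.038, -0.999]]
force: [-0.6, 0.4, -0.5]
width: 0.627
```

servo_tool:
  rows: "-1 -4 3 0; -1 -4 3 0; 0 -4 1 0; 0 -1 0 0; 0 0 0 0; 0 0 0 0; 0 0 0 0; 0 0 0 0"

```text
clock: 24.8
ee_pos: [0.4761, -0.344, 0.1309]
tool_rot: [[-0.224, 0.974, -0.039], [0.974, 0.225, 0.021], [0.029, -0.033, -0.999]]
force: [-0.0, 0.2, -0.5]
width: 0.628
```

servo_tool:
  rows: "-2 2 -3 0; 0 1 0 0; 0 0 0 0; 0 0 0 0; 0 0 0 0; 0 0 0 0; 0 0 0 0; 0 0 0 0"
  grip: 0

```text
clock: 25.6
ee_pos: [0.4729, -0.3402, 0.1271]
tool_rot: [[-0.225, 0.974, -0.041], [0.974, 0.226, 0.022], [0.03, -0.035, -0.999]]
force: [-0.9, -0.9, 0.3]
width: 0.306
```

servo_tool:
  rows: "-1.7 8 -0.5 0; -1.7 8 -1 0; -1.7 8 -2 0; -1.7 8 -3 0; -1.7 8 -4 0; -1.2 6 -3.5 0; -0.8 4 -2.5 0; 0 0 0 0"

```text
clock: 26.4
ee_pos: [0.4621, -0.2919, 0.1122]
tool_rot: [[-0.228, 0.973, -0.039], [0.974, 0.228, 0.008], [0.017, -0.036, -0.999]]
force: [-2.6, -2.5, -4.0]
width: 0.305
```

servo_tool:
  rows: "-0.6 3 -1.5 0; -0.6 3 -1.5 0; -0.6 3 -1.5 0; 0 0 0 0; 0 0 0 0; 0 0 0 0; 0 0 0 0; 0 0 0 0"

```text
clock: 27.2
ee_pos: [0.462, -0.2917, 0.1119]
tool_rot: [[-0.233, 0.972, -0.034], [0.972, 0.233, -0.012], [-0.004, -0.036, -0.999]]
force: [-2.1, -4.7, 2.7]
width: 0.305
```

servo_tool:
  rows: "0 0 0 0; 0 0 0 0; 0 0 0 0; 0 0 0 0; 0 0 8 0; 0 0 25 0; 0 0 40 0; 0 0 40 0"
  grip: 60

```text
clock: 28.0
ee_pos: [0.4579, -0.2838, 0.2221]
tool_rot: [[-0.232, 0.972, -0.045], [0.973, 0.232, 0.004], [0.014, -0.043, -0.999]]
force: [0.2, 0.1, 0.7]
width: 0.683
```

servo_tool:
  rows: "0 -10 20 0; 0 -30 10 0; 0 -30 0 0; 0 -20 0 0; 0 0 0 0; 0 0 0 0; 0 0 0 0; 0 0 0 0"

```text
clock: 28.8
ee_pos: [0.4605, -0.375, 0.2649]
tool_rot: [[-0.234, 0.972, -0.033], [0.972, 0.234, -0.003], [0.005, -0.033, -0.999]]
force: [0.5, -0.2, -0.2]
width: 0.684
```

Run:
```python
from h import *
s=manip.sense();print(s["ee_pos"],s["force"],s["clock"])
a=manip.get_image("scene")[:,:,::-1];t=manip.get_image("top")[:,:,::-1]
cv2.imwrite("pics/sc11.png",a)
for th in(.4,.5,.6):
    P=np.array([.4735,-.3405,.05])+.08*np.array([-.2094*np.sin(th),.978*np.sin(th),np.cos(th)]);print(th,proj("scene",P),proj("top",P))
W=np.zeros((600,800,3),np.uint8);W[:300,:400]=cv2.resize(a[310:410,200:333],(400,300))
W[:300,400:]=cv2.resize(t[220:320,380:513],(400,300));W[300:,:400]=cv2.resize(a[90:310,220:513],(400,300));W[300:,400:]=cv2.resize(t[110:350,90:410],(400,300))
cv2.imwrite("pics/v11.png",W)
```

```text
[ 0.46054099 -0.37500484  0.26494802] [ 0.45219046 -0.23388587 -0.21231873] 28.8
0.4 (np.float64(258.84371955055485), np.float64(323.1261579355002)) (np.float64(425.75381083583204), np.float64(272.6002722775857))
0.5 (np.float64(259.59131566479465), np.float64(320.53534657717654)) (np.float64(421.84351791980424), np.float64(273.5080438274943))
0.6 (np.float64(260.33405797745297), np.float64(318.3443969156606)) (np.float64(418.06974483442906), np.float64(274.3775626114681))
```

View pics/v11.png

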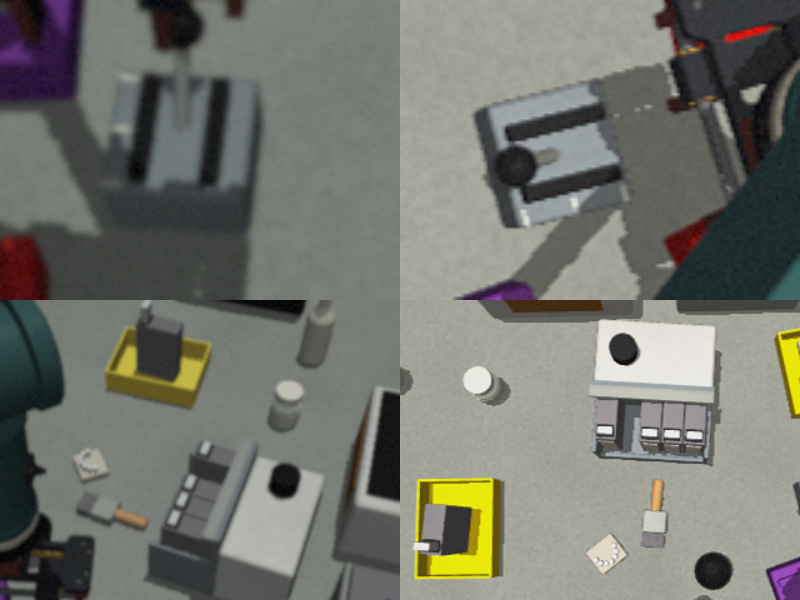

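Ball measured at top (418.6,275) and scene (260,319), which matches about +0.59 rad. The cassette stands in the pan, the other four are in the rack, and the bystanders haven't moved. Handing in.

```bash
python3 -c "
from cell import manip
print(manip.job_done())"
```

```text
the job is handed in; nothing more can be done
None
```

The job is done in the order asked and handed in at about 29 s of the 59 s allowed; no verdict was reported.

1. **Extractor off:** I moved the lever to upright and left it there for about 20 s. The wrist and scene views both put the ball within about 1 px of the predicted upright position.
2. **Cassette out:** the spent cassette was in the 4th place. I tilted it out from under the rail, lifted it over the lip and stood it in the empty yellow pan.
3. **Lever across:** I then pushed the lever against the far stop. The last pictures read about +0.59 rad against a stop at 0.6.

**Last checks:** the cassette was upright in the pan, the other four were standing in the rack, the bystanders in view looked unmoved, and the gripper was touching nothing.

**What didn't go cleanly:**
- **Set-down:** the cassette had slipped about 6 mm in the grip, so it touched the pan floor earlier than I expected. I pressed down with about 31 N for a moment before easing off and releasing, so the set-down was firmer than intended.
- **Lever start angle:** I measured the starting lean as about -0.53 rad, not the full -0.6, and did not resolve the difference.

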